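# Weigh a tub of key blanks on the sprung hand scale

## Robot

A 6-joint arm with a two-finger parallel gripper is mounted at the origin on the work surface. World frame = base frame: x ahead of the robot, y to its left, z up, the work surface at z = 0. Lengths are in m, angles in rad, forces in N, time in s.
With the tool pointing down it reaches from about 0.275 to 0.825 m from the base axis. Payload 5.2 kg.
Tool frame: the origin (TCP) lies between the finger pads; the fingertips stand 17 mm ahead of it and the grasp point (between the pads) lies 2 mm behind it; z points along the fingers, x is the direction in which the jaws open and shut, and the axes are right-handed (so a half turn about z gives the same grasp; the last joint's range is limited). The gripper opens to 93 mm and grips with 3 to 60 N. Pads are 15 mm wide; open, the fingers measure 128 mm over their backs; the gripper's body (75 mm by 188 mm) begins 65 mm behind the grasp point.
Start: joints at [1.083, 0.259, 1.535, -0, 1.348, -0.203], TCP at [0.155, 0.528, 0.236] pointing down, gripper open.
Joint ranges: [-3.14, 3.14], [-0.91, 2.08], [0.19, 2.58], [-1.22, 4.36], [0.22, 2.71], [-3.12, 3.12]. Speed limits (rad/s): [2.57, 2.57, 3.14, 3.14, 3.14, 3.14].

## Interface

Orientations are given as a 3x3 rotation matrix whose columns are the frame's x, y, z axes.
In Python, from plant import * gives the robot as it stands. Calls block until the motion is done:
- movep(position, orientation): joint-space move of the TCP to a pose.
- move_straight(position, frame=None, rate=0.15, f_stop=None): straight line of the TCP; frame=None keeps the orientation; rate is the mean speed in m/s. With f_stop (N) it stops when the force on the tool has changed by that much, and returns True; else False.
- move_j(angles): joint-space move.
- grip(opening, effort=None): finger opening in m; effort is the grip in N (None keeps the last); returns when the fingers have stopped.
- hold(seconds).
- inverse_kinematics(position, orientation): joint angles nearest the present ones, or None.
- read_camera(name): name is "scene" or "top"; returns (picture, depth): 384x512x3 uint8, red, green, blue; 384x512 float32, m along the optical axis (not along the pixel's ray), 0 where there is no reading.
- get_calibration(name): a dict with "vertical_fov" (degrees; the focal length in pixels is half the picture's height over the tangent of half this angle, whatever the lens; pixels are square), "cx", "cy" (the principal point, pixels), "R" (3x3) and "t" (3): a world point X has camera coordinates R X + t. Camera axes: x right, y down, z forward; pixel columns grow to the right and rows downward; lengths in m; the calibration is good to about 2 mm. A picture is of the moment at which its call begins. get_calibration takes no time and is no camera call.
A pose or a line that the arm cannot do raises MotionError and nothing moves.
- job_done(): hands the job in, once; it reports no verdict.
Readings, each from a call of its own:
- current_clock(): time.
- current_joints(): joint angles.
- current_joint_vel(): joint speeds.
- current_joint_torque(): joint torques, N m.
- current_eef_pos(): TCP position.
- current_eef_rot(): TCP orientation.
- current_contact_force(): force on the tool from outside, world axes, zero at the start.
- current_torque(): the same for the moment, N m.
- current_opening(): finger opening in m.
Only numpy, scipy, OpenCV 4.12 (cv2) and the standard library are available. Lean on these libraries where they do the work, as an engineer would, in place of code of your own. Each camera call takes 0.05 s, during which the arm holds its last target.

## Task

Take the sprung hand scale off its stand, hook it under the tub's handle and raise it smoothly until the tub just hangs clear of its rubber nest (at most about 15 mm above the rim), and keep it still there for two seconds. Then lower it gently until it sits fully home in the nest, unhook it and hang the scale back in its stand. Lift the tub by the scale only, without jerking it or disturbing the other things.

Things in the scene. Friction and masses are not known exactly. Their poses are not given: they have to be found in the camera images.
- scale_grip (a point): Centre of the hand scale's T handle, the grasp point: a black bar 120 mm long (point y), 18 thick (x), 20 high (z, up). Below hangs a neck 13 x 22 mm (x, y) down to 34 mm below this point, then the spring case, then a wire hook open towards +x. Scale 0.11 kg in all; it starts hung on its stand.
- case_bottom (a point): Underside of the scale's aluminium spring case (26 x 44 x 60 mm in x, y, z), 94 mm below scale_grip. Inside, a 130 N/m spring holds the hook up against a hard stop; a load of more than about 0.2 N draws the hook down, end stop at 75 mm.
- hook_bend (a point): Inside of the hook's bottom bend, where the load comes to rest; 146 mm below scale_grip when unloaded, farther when loaded. 6 mm wire in the x-z plane, same axes as scale_grip. From here: shank at x = -18 mm; tip at x = +17 mm, its top 15 mm higher; roof of the mouth 45 mm higher; lowest point of the hook 6 mm lower.
- stand_seat (a point): Where scale_grip is when the scale hangs in the fixed stand, 185 mm above the table; same axes as the hung scale. The bar lies across two level prongs (14 mm wide, centred at y = +-43 mm, tops 10 mm lower, from x = -30 to +100 mm, open ends at -x) between round ridges 5 mm high at x = -18 and +18 mm, 4 mm play each way. Lift 10 mm or more to draw it out to -x.
- stand_post (a point): Middle of the cross bar (14 mm deep, 12 mm high, its top at this point) that joins the prongs at their far ends, 93 mm to the +x side of stand_seat, 175 mm above the table. A slim post stands under each end (y = +-43 mm). The foot plate, 12 mm high, spans 63 mm before to 47 mm behind this point and 75 mm to either side, so not under the hung hook.
- tub_center (a point): Centre, half-way up (30 mm above the underside), of the open steel tub of key blanks: 94 mm across at the rim, 84 mm at the foot, bevelled to 92 mm 5 mm up, rim 58 mm above the underside, filled nearly to the rim. z is up. Its weight is not known: 0.2 to 0.7 kg. It starts in the nest.
- bail_top (a point): Middle of the tub's rigid wire handle at its top (centre of the 6 mm wire), 118 mm above the tub's underside, on its axis. The handle is an arch in this point's y-z plane, fixed to the tub; near the top the wire runs along y, falling 4 mm within 16 mm to either side and 20 mm within 36 mm. 57 mm free height under the wire down to the rim.
- nest_floor (a point): Centre of the floor of the tub's round rubber nest, 4 mm above the table. The nest is fixed: 124 mm across, recess 99 mm across with a rim 6 mm higher than this floor. With the tub fully home, tub_center is 30 mm above this point.
- padlock: Bystander: brass padlock lying flat, 46 x 50 x 26 mm, shackle another 36 mm. Origin at the underside.
- tin: Bystander: closed round steel tin without a handle, 90 mm across, 55 mm high. Origin at the centre of the underside.
- lock_cylinder: Bystander: brass door-lock cylinder, 62 mm long (x), 34 mm high. Origin at the underside.
- screwdriver: Bystander: screwdriver lying along its x axis. Origin at the underside.
- spray: Bystander: grey can 52 mm across, 160 mm high, standing. Origin at the centre of the underside.
- door_handle: Bystander: steel lever door handle on a 200 x 45 mm plate, lying, 59 mm high. Origin at the centre of the underside.
- driver_bit_box: Bystander: small open grey tray 90 x 60 x 30 mm. Origin at the centre of the underside.
Mind the look-alikes: they are no part of the job. What is shaped like the part that bears scale_grip but brown is not meant.

How it is judged:
By the outcome, as a careful person would: the job done as asked, in the order asked, and still so for the second after the job is handed in, with the robot touching nothing.
It also fails if it takes over 72 s, if anything falls off the work surface, if the arm or the gripper's body presses on something with over 40 N, if the wrist force passes 120 N, or if a joint passes its speed limit or range.

## Working session

There is one attempt and no reset: what is moved stays moved. The work goes in short steps, each a Python script; the robot and the scene stay as the last script left them, time stands still between calls to the robot, and variables do not carry over. Pictures are saved under pics/ and viewed, and the job is handed in when it is done.

```bash
ls; mkdir -p pics; python3 - <<'E'
from plant import *
import cv2,numpy as np
for n in ("scene","top"):
    p,d=read_camera(n)
    cv2.imwrite(f"pics/{n}0.png",cv2.resize(p[:,:,::-1],(800,600),interpolation=cv2.INTER_CUBIC))
    np.savez(f"{n}0.npz",p=p,d=d)
    c=get_calibration(n);print(n,c, (d>0).mean())
print(current_clock())
E
```

```text
pics
scene {'vertical_fov': 47.52238550061799, 'cx': 255.5015191536087, 'cy': 195.27920357289517, 'R': array([[ 0.40703596,  0.91339704, -0.00525158],
       [ 0.78667985, -0.35347726, -0.50615081],
       [-0.46417296,  0.20189027, -0.862429  ]]), 't': array([-0.24477313, -0.37989332,  1.70999715])} 0.9960174560546875
top {'vertical_fov': 55.030725397851505, 'cx': 252.67679831609755, 'cy': 187.0169557375072, 'R': array([[ 0.02104041, -0.99971088, -0.01163823],
       [-0.99799796, -0.02030705, -0.05989737],
       [ 0.05964372,  0.0128752 , -0.99813669]]), 't': array([-0.00480819,  0.58642362,  1.44458045])} 0.9957478841145834
0.1
```

View pics/scene0.png

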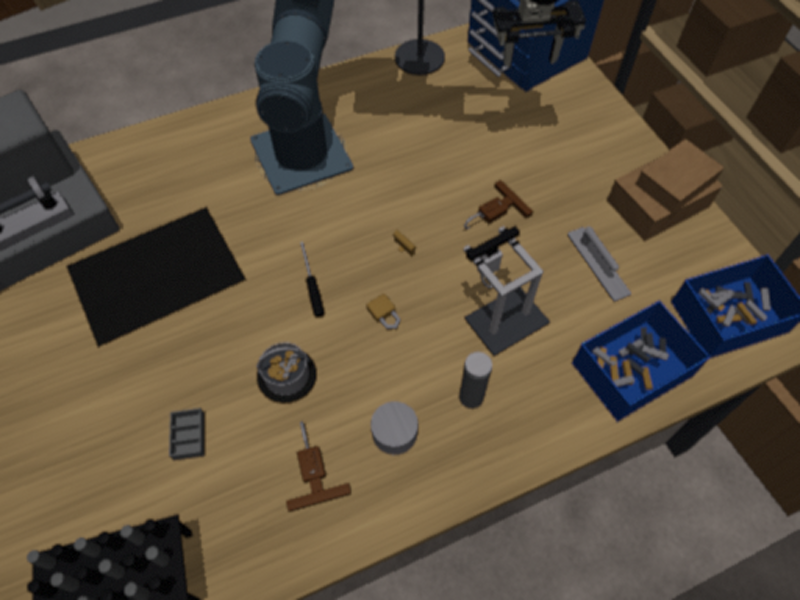

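View pics/top0.png

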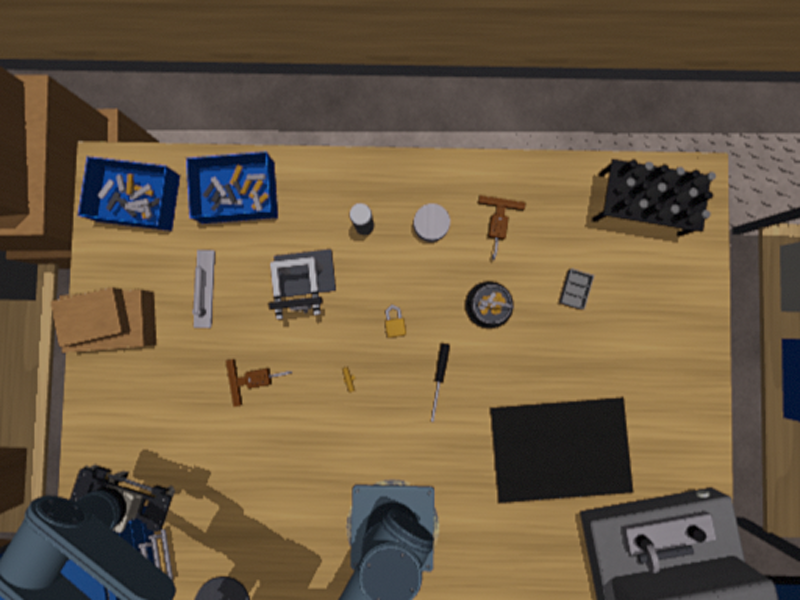

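```bash
cat > h.py <<'E'
import numpy as np,cv2
def cal(c,shape=(384,512)):
    f=shape[0]/2/np.tan(np.radians(c["vertical_fov"])/2)
    return f,c["cx"],c["cy"],np.array(c["R"]),np.array(c["t"])
def cloud(d,c):
    f,cx,cy,R,t=cal(c); v,u=np.mgrid[:d.shape[0],:d.shape[1]]
    X=np.stack([(u-cx)/f*d,(v-cy)/f*d,d],-1)
    return (X-t)@R
def ray(u,v,c,z):
    f,cx,cy,R,t=cal(c); o=-R.T@t
    w=R.T@np.array([(u-cx)/f,(v-cy)/f,1]); return o+w*(z-o[2])/w[2]
def proj(X,c):
    f,cx,cy,R,t=cal(c); q=R@np.asarray(X)+t; return q[0]/q[2]*f+cx,q[1]/q[2]*f+cy
E
python3 - <<'E'
from plant import *
from h import *
for n,boxes in (("top",((160,145,225,215),(285,165,340,220))),("scene",((285,135,360,230),(155,205,215,270)))):
    z=np.load(n+"0.npz");p,d=z['p'],z['d'];c=get_calibration(n);P=cloud(d,c)
    ims=[]
    for (a,b,e,g) in boxes:
        im=p[b:g,a:e,::-1]; s=min(390/im.shape[1],560/im.shape[0]);
        im=cv2.resize(im,None,fx=s,fy=s,interpolation=cv2.INTER_NEAREST); print(n,a,b,s)
        im=cv2.convertScaleAbs(im,alpha=1.6)
        cv2.copyMakeBorder
        ims.append(cv2.copyMakeBorder(im,0,560-im.shape[0],0,395-im.shape[1],cv2.BORDER_CONSTANT))
    cv2.imwrite(f"pics/{n}_crop.png",np.hstack(ims))
    tab=P[200:215,260:280] if n=="top" else P[150:180,215:240]
    print(n,"table z",np.median(tab[...,2]),tab[...,2].std())
E
```

```text
top 160 145 6.0
top 285 165 7.090909090909091
top table z -9.272929494639437e-05 0.0033549623845887896
scene 285 135 5.2
scene 155 205 6.5
scene table z -0.0003279845969503054 0.1316948666165579
```

View pics/top_crop.png

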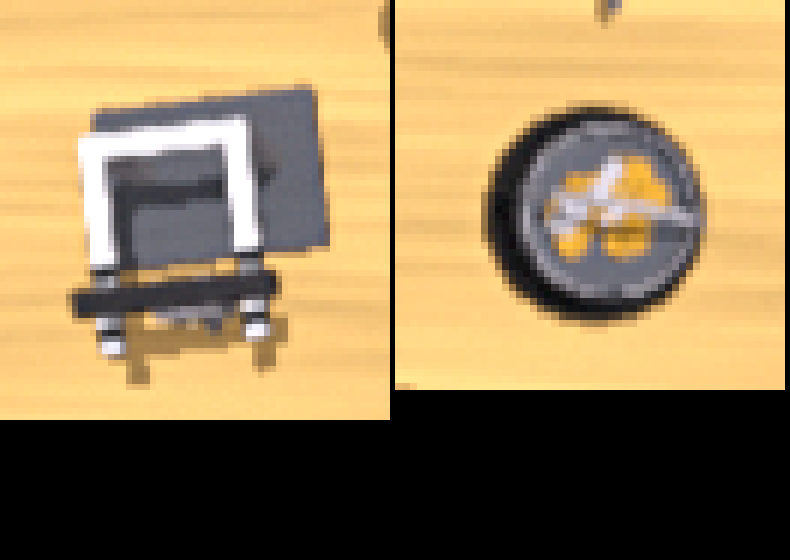

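View pics/scene_crop.png

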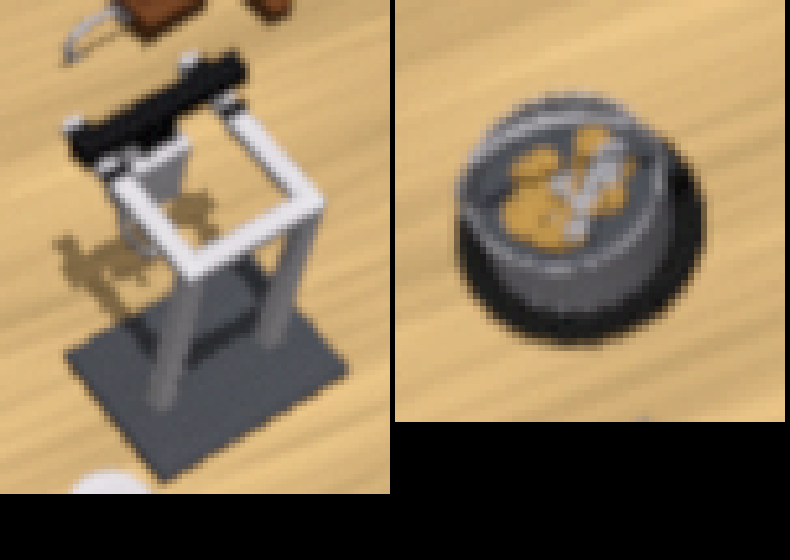

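```bash
python3 - <<'E'
from plant import *
from h import *
np.set_printoptions(precision=4,suppress=True)
for n,sb,tb in (("top",(160,145,225,215),(285,165,340,220)),("scene",(285,135,360,230),(155,205,215,270))):
    z=np.load(n+"0.npz");p,d=z['p'].astype(int),z['d'];c=get_calibration(n);P=cloud(d,c)
    print("==",n,"cam",-c["R"].T@c["t"])
    # bar: dark & high
    dark=(p.max(-1)<70)&(P[...,2]>0.15)&(P[...,2]<0.23)
    m=np.zeros(dark.shape,bool);m[sb[1]:sb[3],sb[0]:sb[2]]=1
    m&=dark; v,u=np.nonzero(m); pts=P[m]; print("bar n",len(pts),"z",np.percentile(pts[:,2],[5,50,95]))
    r=cv2.minAreaRect(pts[:,:2].astype(np.float32)); print("rect",r,"med",pts.mean(0))
    # prongs/bright
    br=np.zeros(dark.shape,bool);br[sb[1]:sb[3],sb[0]:sb[2]]=1
    br&=(p.min(-1)>150-(40 if n=="scene" else 0))&(P[...,2]>0.14)&(P[...,2]<0.2); q=P[br]
    print("white n",len(q),np.median(q,0),cv2.minAreaRect(q[:,:2].astype(np.float32)))
    # bail
    m=np.zeros(dark.shape,bool);m[tb[1]:tb[3],tb[0]:tb[2]]=1
    for lo,hi in ((0.072,0.15),(0.085,0.15),(0.1,0.15)):
        q=P[m&(P[...,2]>lo)&(P[...,2]<hi)]
        if len(q): print("bail >",lo,len(q),q.mean(0),q[:,2].max(),cv2.minAreaRect(q[:,:2].astype(np.float32)))
    q=P[m&(P[...,2]>0.055)&(P[...,2]<0.068)]; print("rim",len(q),q.mean(0),cv2.minEnclosingCircle(q[:,:2].astype(np.float32)))
E
```

```text
== top cam [ 0.4992 -0.0115  1.477 ]
bar n 180 z [0.1773 0.1954 0.1994]
rect ((0.5568626523017883, 0.23830631375312805), (0.12477592378854752, 0.09084685146808624), 53.05744552612305) med [0.5486 0.227  0.1933]
white n 193 [0.6231 0.2429 0.1757] ((0.5834646224975586, 0.2340935319662094), (0.12545107305049896, 0.09790915250778198), 7.842327117919922)
bail > 0.072 44 [ 0.5601 -0.2253  0.1101] 0.12647880823264712 ((0.5590941309928894, -0.23180986940860748), (0.09672930836677551, 0.0055489204823970795), 81.03071594238281)
bail > 0.085 41 [ 0.56   -0.2259  0.1123] 0.12647880823264712 ((0.559343159198761, -0.23023195564746857), (0.08769701421260834, 0.0055489204823970795), 81.03071594238281)
bail > 0.1 35 [ 0.5595 -0.2298  0.1158] 0.12647880823264712 ((0.5590535402297974, -0.2320668250322342), (0.07948866486549377, 0.0055489204823970795), 81.03071594238281)
rim 122 [ 0.5637 -0.2296  0.0591] ((0.5593501925468445, -0.2296980321407318), 0.0481724850833416)
== scene cam [ 1.1922 -0.2559  1.2812]
bar n 345 z [0.1575 0.191  0.197 ]
rect ((0.5891492366790771, 0.2283306121826172), (0.12232324481010437, 0.11932263523340225), 8.576363563537598) med [0.5608 0.2214 0.1857]
white n 343 [0.6325 0.2174 0.1736] ((0.645247220993042, 0.20067334175109863), (0.147513747215271, 0.28582361340522766), 64.84210968017578)
bail > 0.072 76 [ 0.563  -0.2353  0.1075] 0.12786075433087538 ((0.5630680322647095, -0.23565331101417542), (0.09927672892808914, 0.009219584986567497), 79.3922119140625)
bail > 0.085 66 [ 0.563  -0.2352  0.1118] 0.12786075433087538 ((0.5632292032241821, -0.2347928136587143), (0.08867447078227997, 0.009219584986567497), 79.3922119140625)
bail > 0.1 56 [ 0.5627 -0.2365  0.1152] 0.12786075433087538 ((0.5630725622177124, -0.2356289029121399), (0.07633849233388901, 0.009219584986567497), 79.3922119140625)
rim 216 [ 0.5656 -0.235   0.0586] ((0.5627668499946594, -0.23580193519592285), 0.051179129630327225)
```

```bash
python3 - <<'E'
from plant import *
from h import *
np.set_printoptions(precision=4,suppress=True)
for n,sb in (("top",(160,145,225,215)),("scene",(285,135,360,230))):
    z=np.load(n+"0.npz");p,d=z['p'].astype(int),z['d'];c=get_calibration(n);P=cloud(d,c)
    m=np.zeros(d.shape,bool);m[sb[1]:sb[3],sb[0]:sb[2]]=1
    m&=(p.max(-1)<60)&(P[...,2]>0.188)&(P[...,2]<0.215)
    k,l,s,_=cv2.connectedComponentsWithStats(m.astype(np.uint8),connectivity=8); i=1+np.argmax(s[1:,4]); m=l==i
    v,u=np.nonzero(m); q=np.array([ray(a,b,c,0.195) for a,b in zip(u,v)])
    print(n,len(q),"mean",q.mean(0),"depthmean",P[m].mean(0),cv2.minAreaRect(q[:,:2].astype(np.float32)))
    a=np.linalg.svd(q[:,:2]-q[:,:2].mean(0))[2][0]; print("pca dir",a, "yaw",np.degrees(np.arctan2(-a[0],a[1])%np.pi))
    # prongs / crossbar at z=.175
    m=np.zeros(d.shape,bool);m[sb[1]:sb[3],sb[0]:sb[2]]=1
    m&=(p.min(-1)>150-20*(n=="scene"))&(p.max(-1)-p.min(-1)<40)&(P[...,2]>0.165)&(P[...,2]<0.185)
    v,u=np.nonzero(m); q=np.array([ray(a,b,c,0.175) for a,b in zip(u,v)])
    r=cv2.minAreaRect(q[:,:2].astype(np.float32)); print(" white",len(q),r,"\n",cv2.boxPoints(r))
print(current_eef_rot(),current_contact_force())
y=np.radians(7.)
for s in (1,-1):
    R=np.array([[s*np.cos(y),s*np.sin(y),0],[s*np.sin(y),-s*np.cos(y),0],[0,0,-1]]);print(inverse_kinematics([.548,.228,.187],R))
    y2=np.radians(-9);R=np.array([[s*np.cos(y2),s*np.sin(y2),0],[s*np.sin(y2),-s*np.cos(y2),0],[0,0,-1]]);print(inverse_kinematics([.561,-.233,.25],R))
E
```

```text
top 144 mean [0.5475 0.2274 0.195 ] depthmean [0.5475 0.2272 0.196 ] ((0.5472954511642456, 0.22802695631980896), (0.015352684073150158, 0.1160409227013588), 7.757428169250488)
pca dir [ 0.1325 -0.9912] yaw 7.611329545196992
 white 193 ((0.5835273861885071, 0.23431871831417084), (0.1250079721212387, 0.0974571481347084), 7.738814830780029) 
 [[0.515  0.2742]
 [0.5282 0.1776]
 [0.652  0.1945]
 [0.6389 0.291 ]]
scene 208 mean [0.552  0.2218 0.195 ] depthmean [0.5512 0.2224 0.1936] ((0.5519539713859558, 0.22173838317394257), (0.021244963631033897, 0.11937136203050613), 7.992630481719971)
pca dir [ 0.1427 -0.9898] yaw 8.203882856446793
 white 194 ((0.6100744009017944, 0.23382548987865448), (0.07160283625125885, 0.09517524391412735), 8.104301452636719) 
 [[0.5679 0.2759]
 [0.5813 0.1817]
 [0.6522 0.1918]
 [0.6388 0.286 ]]
[[ 0.2809  0.9597 -0.0008]
 [ 0.9597 -0.2809 -0.0014]
 [-0.0016 -0.0003 -1.    ]] [-0.322  -0.395  -0.5326]
[ 0.2065  0.3711  1.4984 -0.      1.2721  0.0843]
[-0.5771  0.3538  1.367  -0.      1.4209 -0.42  ]
[ 0.2065  0.3711  1.4984 -0.      1.2721 -3.0573]
[-0.5771  0.3538  1.367  -0.      1.4209  2.7216]
```

```bash
cat >> h.py <<'E'
def Ryaw(deg):
    y=np.radians(deg);c,s=np.cos(y),np.sin(y)
    return np.array([[c,s,0],[s,-c,0],[0,0,-1.]])
def dirx(deg): return np.array([np.cos(np.radians(deg)),np.sin(np.radians(deg)),0])
def snap(tag,names=("top","scene")):
    from plant import read_camera
    for n in names:
        p,d=read_camera(n); np.savez(f"{n}_{tag}.npz",p=p,d=d)
        cv2.imwrite(f"pics/{n}_{tag}.png",cv2.resize(p[:,:,::-1],(800,600),interpolation=cv2.INTER_CUBIC))
def crop(tag,n,box,out):
    p=np.load(f"{n}_{tag}.npz")['p']; a,b,e,g=box; im=p[b:g,a:e,::-1]; s=min(780/im.shape[1],580/im.shape[0])
    cv2.imwrite(f"pics/{out}.png",cv2.convertScaleAbs(cv2.resize(im,None,fx=s,fy=s,interpolation=cv2.INTER_CUBIC),alpha=1.5)); print(out,"scale",s)
E
python3 - <<'E'
from plant import *
from h import *
np.set_printoptions(precision=4,suppress=True)
R=Ryaw(7.8)
grip(0.06,35)
movep([.5495,.2248,.29],R)
print(current_clock(),current_eef_pos(),current_contact_force())
print(move_straight([.5495,.2248,.183],R,rate=0.08,f_stop=6))
print(current_clock(),current_eef_pos(),current_contact_force(),current_opening())
snap("pre",("scene",))
crop("pre","scene",(270,90,380,220),"pre_c")
E
```

```text
2.65 [0.5489 0.2258 0.29  ] [-0.8248  0.1334  0.0968]
False
4.1417 [0.5499 0.2249 0.1836] [-0.1115  0.8176 -0.2593] 0.0599158600224099
pre_c scale 4.461538461538462
```

View pics/pre_c.png

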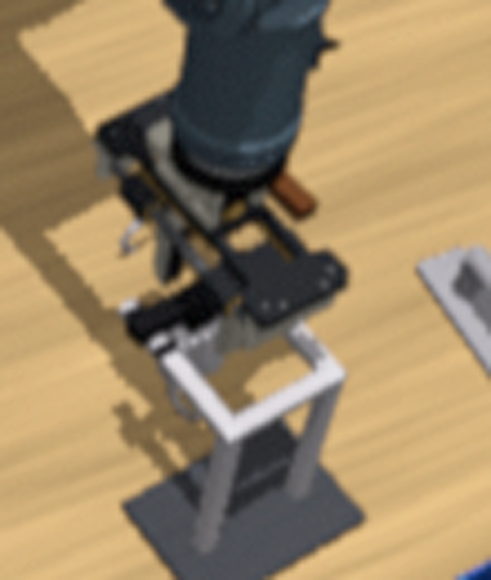

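The jaws straddle the black bar (crop about (190,310)) between the prongs, with no contact yet. Next I grip and lift it out.

```bash
python3 - <<'E'
from plant import *
from h import *
np.set_printoptions(precision=4,suppress=True)
grip(0.0,35)
p=current_eef_pos(); Rr=current_eef_rot(); np.savez("grasp.npz",p=p,R=Rr)
print(current_clock(),p,current_contact_force(),current_opening())
R=Ryaw(7.8)
b=np.array([.5495,.2248,.183])
move_straight(b+[0,0,.045],R,rate=0.06)
print(current_clock(),current_eef_pos(),current_contact_force(),current_opening())
move_straight(b+[0,0,.045]-0.09*dirx(7.8),R,rate=0.1)
hold(0.2)
print(current_clock(),current_eef_pos(),current_contact_force(),current_opening())
snap("out")
crop("out","scene",(250,80,370,220),"out_c");crop("out","top",(150,130,240,230),"out_t")
E
```

```text
4.9333 [0.5495 0.2248 0.183 ] [ 0.0923 -0.4367  0.0217] 0.017452643836347
5.8333 [0.5493 0.2247 0.2277] [-0.1809  0.2184 -0.8408] 0.017681901457159324
7.0833 [0.4608 0.2126 0.2278] [-0.4392  0.9297 -1.626 ] 0.017647698195156658
out_c scale 4.142857142857143
out_t scale 5.8
```

View pics/out_c.png

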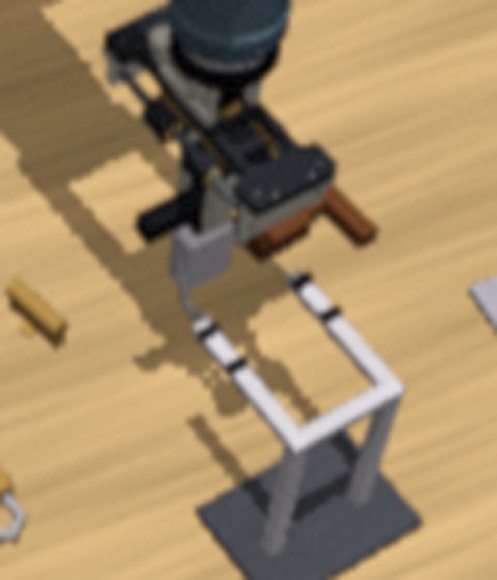

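View pics/out_t.png

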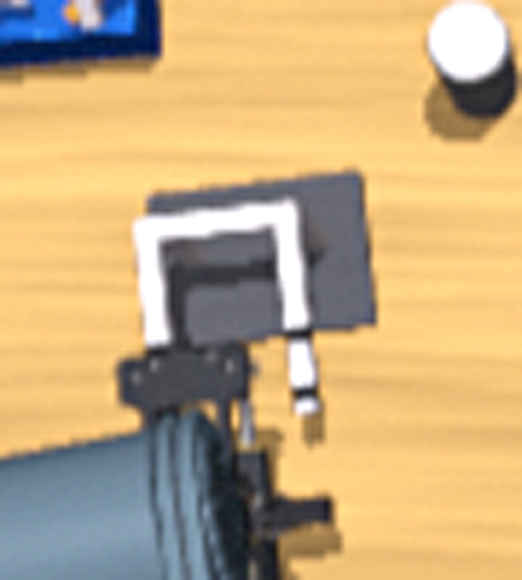

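Scale is out of the stand, hanging straight in the jaws, with both prongs empty. Now I carry it to the robot side of the tub.

```bash
python3 - <<'E'
from plant import *
from h import *
np.set_printoptions(precision=4,suppress=True)
p=np.array(current_eef_pos())
move_straight([p[0],p[1],.27],Ryaw(7.8),rate=0.1)
B=np.array([.561,-.233,0]); Y=-9.8; x=dirx(Y)
movep(B-0.085*x+[0,0,.27],Ryaw(Y))
move_straight(B-0.085*x+[0,0,.236],Ryaw(Y),rate=0.1)
hold(0.3)
print(current_clock(),current_eef_pos(),current_contact_force(),current_opening())
snap("appr")
crop("appr","scene",(110,160,240,280),"ap_c");crop("appr","top",(270,150,380,240),"ap_t")
E
```

```text
10.1333 [ 0.4775 -0.2187  0.2365] [ 0.2952 -0.1959 -1.1926] 0.017500238907483492
ap_c scale 4.833333333333333
ap_t scale 6.444444444444445
```

View pics/ap_c.png

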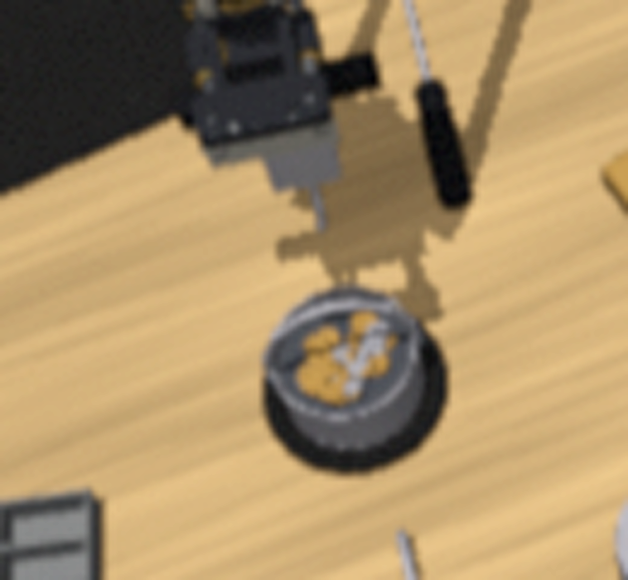

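View pics/ap_t.png

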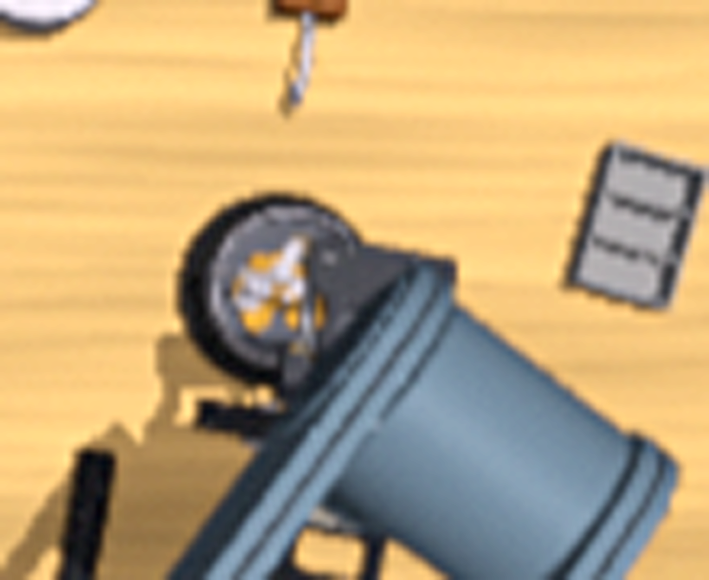

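```bash
python3 - <<'E'
from plant import *
from h import *
np.set_printoptions(precision=4,suppress=True)
c=get_calibration("scene");q=np.array(current_eef_pos());x=dirx(-9.8)
for nm,dx,dz in (("tip top",.017,-.129),("shank mid",-.018,-.12),("bend bottom",0,-.150)):
    u,v=proj(q+dx*x+[0,0,dz],c);print(nm,(u-110)*4.833,(v-160)*4.833)
B=np.array([.561,-.233,0])
u,v=proj(B+[0,0,.122],c);print("bail",(u-110)*4.833,(v-160)*4.833)
print(move_straight(B+[0,0,.236],Ryaw(-9.8),rate=0.04,f_stop=3.5))
hold(0.2)
print(current_clock(),current_eef_pos(),current_contact_force(),current_opening())
snap("in")
crop("in","scene",(110,160,240,280),"in_c");crop("in","top",(270,150,380,240),"in_t")
E
```

```text
tip top 316.30081844414036 221.96863624013122
shank mid 305.5348177034262 168.95522524042786
bend bottom 317.52210636055224 215.47756160448
bail 329.7112051751213 303.8004873666528
False
12.7083 [ 0.561  -0.233   0.2361] [ 0.207  -0.5008 -1.63  ] 0.017574792736633635
in_c scale 4.833333333333333
in_t scale 6.444444444444445
```

View pics/in_c.png

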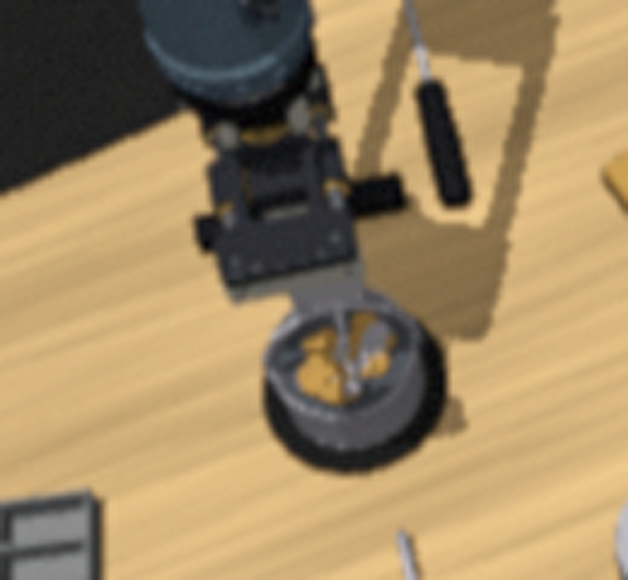

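```bash
cat >> h.py <<'E'
def favg(n=10):
    from plant import hold,current_contact_force
    s=[]
    for _ in range(n): hold(0.02); s.append(np.array(current_contact_force()))
    return np.mean(s,0),np.std(s,0)
E
python3 - <<'E'
from plant import *
from h import *
np.set_printoptions(precision=4,suppress=True)
R=Ryaw(-9.8); B=np.array([.561,-.233,0])
move_straight(B+[0,0,.258],R,rate=0.04)
f0,s0=favg(15); np.save("f0.npy",f0); print(current_clock(),f0,s0)
z=.258
for dz in (.016,.008,.008):
    z+=dz; move_straight(B+[0,0,z],R,rate=0.016)
    f,s=favg(12); F=f0[2]-f[2]; zz=current_eef_pos()[2]
    print(round(current_clock(),2),"z",zz,"F",F,"s",s[2],"tub rise est",zz-.144-.119-max(F-.2,0)/130,"lateral",f-f0)
snap("lift1",("scene",)); crop("lift1","scene",(110,160,240,280),"l1_c")
E
```

```text
13.7583 [ 0.0899 -0.239  -1.4022] [0.5206 0.6056 0.6189]
15.11 z 0.27386696074210964 F 1.501694140687935 s 0.46416901069505473 tub rise est 0.0008539288906640064 lateral [-0.1829  0.4329 -1.5017]
15.96 z 0.28187158553617436 F 2.579509866469828 s 0.7040066344735265 tub rise est 0.0005676634864064702 lateral [-0.4108  0.5147 -2.5795]
16.81 z 0.2898576329959657 F 3.401686143423073 s 0.41264655772482833 tub rise est 0.002229278046557436 lateral [-0.2036  0.3832 -3.4017]
l1_c scale 4.833333333333333
```

View pics/l1_c.png

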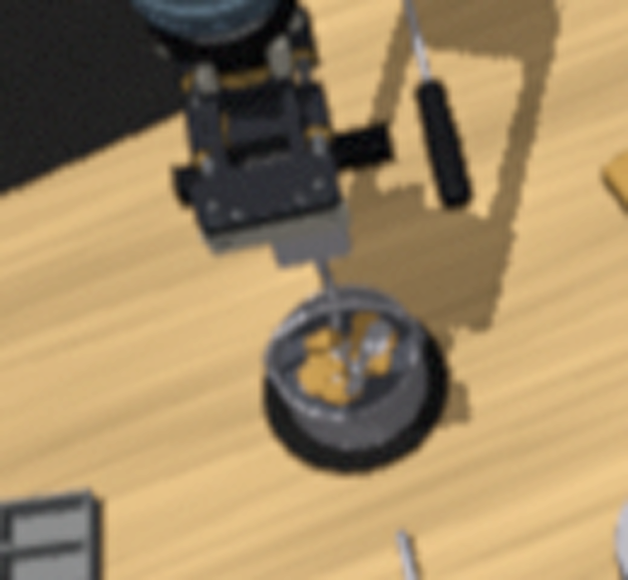

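```bash
cat >> h.py <<'E'
def tubz(d,c,ctr=(.563,-.2355)):
    P=cloud(d,c); r=np.hypot(P[...,0]-ctr[0],P[...,1]-ctr[1])
    q=P[(r<.037)&(P[...,2]>.035)&(P[...,2]<.1)&(P[...,0]>ctr[0])][:,2]   # far-from-robot half, unoccluded
    return np.median(q),len(q)
E
python3 - <<'E'
from plant import *
from h import *
np.set_printoptions(precision=4,suppress=True)
c=get_calibration("scene"); z0=tubz(np.load("scene0.npz")['d'],c); print("z0",z0,tubz(np.load("scene_in.npz")['d'],c),tubz(np.load("scene_lift1.npz")['d'],c))
R=Ryaw(-9.8); B=np.array([.561,-.233,0]); f0=np.load("f0.npy")
z=.290
for i in range(7):
    z+=.008; move_straight(B+[0,0,z],R,rate=0.016)
    f,s=favg(12); F=f0[2]-f[2]; zz=current_eef_pos()[2]
    est=zz-.144-.119-max(F-.2,0)/130
    d=read_camera("scene")[1]; t=tubz(d,c)[0]-z0[0]
    print(round(current_clock(),2),"z",round(zz,4),"F",round(F,2),"force est",round(est,4),"cam rise",round(t,4))
    if t>.003 or est>.006: break
snap("lift2",("scene",)); crop("lift2","scene",(110,160,240,280),"l2_c")
E
```

```text
z0 (np.float64(0.05113286678593992), 226) (np.float64(0.0516186744794598), 233) (np.float64(0.052847520868955083), 233)
17.76 z 0.2978 F 3.82 force est 0.007 cam rise 0.0076
l2_c scale 4.833333333333333
```

View pics/l2_c.png

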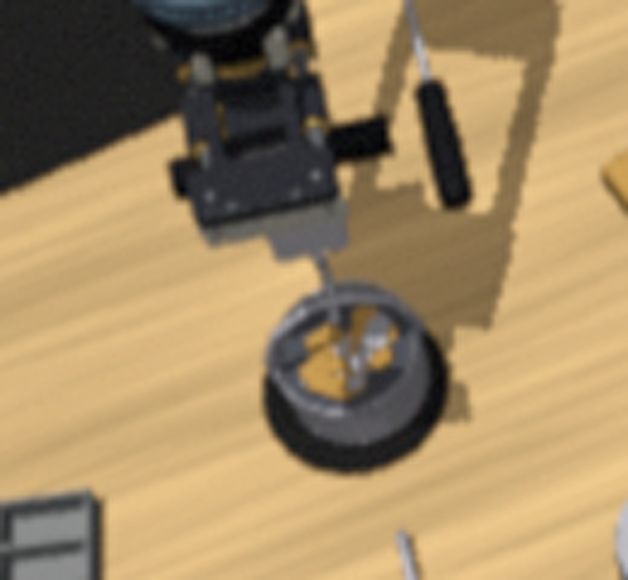

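```bash
python3 - <<'E'
from plant import *
from h import *
np.set_printoptions(precision=4,suppress=True)
c=get_calibration("scene"); z0=tubz(np.load("scene0.npz")['d'],c)[0]
R=Ryaw(-9.8); B=np.array([.561,-.233,0]); f0=np.load("f0.npy")
move_straight(B+[0,0,.3048],R,rate=0.012)
hold(0.5)
for i in range(2):
    d=read_camera("scene")[1];print(round(current_clock(),2),"cam rise",tubz(d,c)[0]-z0); hold(.2)
f,s=favg(20);print("F",f0[2]-f[2],current_eef_pos())
snap("hang"); crop("hang","scene",(140,190,230,270),"hang_c"); crop("hang","top",(270,150,380,240),"hang_t")
d=np.load("scene_hang.npz")['d'];P=cloud(d,c)
# tilt of contents/rim: plane fit
for tag in ("0","hang"):
    d=np.load(f"scene{'0' if tag=='0' else '_hang'}.npz")['d'];P=cloud(d,c);r=np.hypot(P[...,0]-.563,P[...,1]+.2355)
    dz=0 if tag=="0" else tubz(d,c)[0]-z0
    q=P[(r>.041)&(r<.05)&(P[...,2]>.055+dz)&(P[...,2]<.07+dz)]
    A=np.c_[q[:,0]-.563,q[:,1]+.2355,np.ones(len(q))];print(tag,dz,len(q),np.linalg.lstsq(A,q[:,2],rcond=None)[0])
E
```

```text
19.07 cam rise 0.014810428480494645
19.32 cam rise 0.014622547775268252
F 3.8726410237546833 [ 0.561  -0.233   0.3048]
hang_c scale 7.25
hang_t scale 6.444444444444445
0 0 104 [ 0.0008 -0.0005  0.0602]
hang 0.01429871259377885 97 [-0.0032  0.0109  0.0741]
```

View pics/hang_c.png

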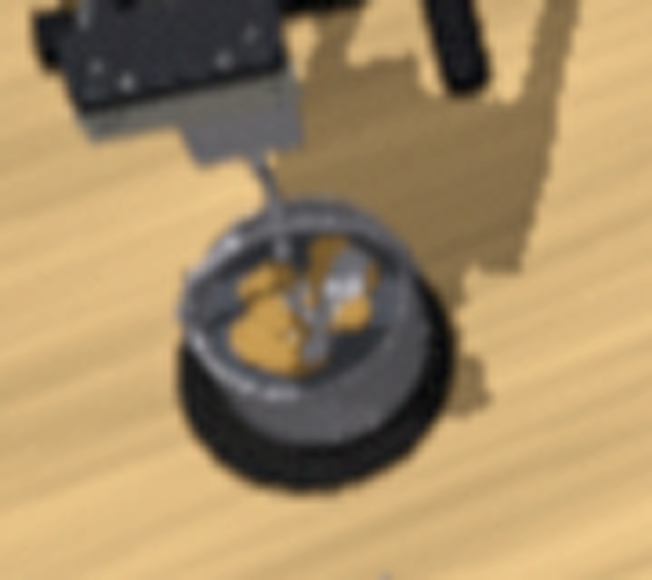

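View pics/hang_t.png

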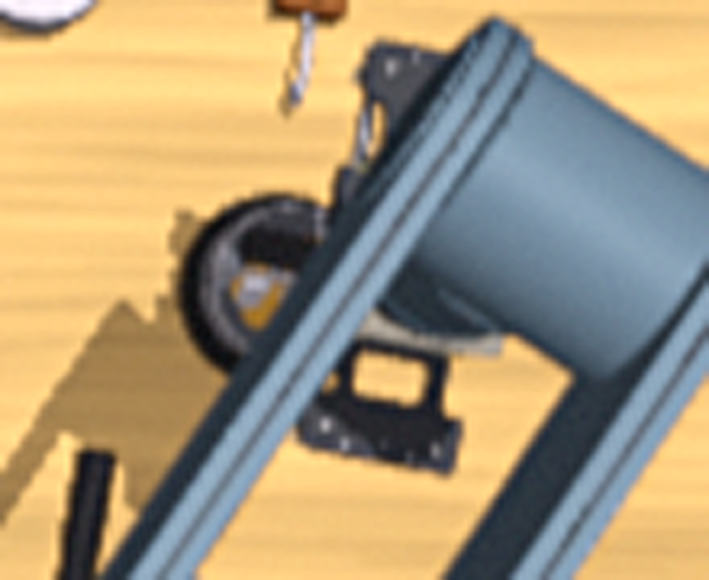

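Tub hangs level, 14.4 mm up (about 8 mm over the nest rim). I hold it there and check how far it has shifted sideways.

```bash
python3 - <<'E'
from plant import *
from h import *
np.set_printoptions(precision=4,suppress=True)
c=get_calibration("scene"); z0=tubz(np.load("scene0.npz")['d'],c)[0]
t0=current_clock()
def rimc(d,dz):
    P=cloud(d,c);r=np.hypot(P[...,0]-.563,P[...,1]+.2355)
    q=P[(r<.056)&(P[...,2]>.0545+dz)&(P[...,2]<.066+dz)]
    # algebraic circle fit, outer rim pixels
    k=np.hypot(q[:,0]-.563,q[:,1]+.2355)>.04; q=q[k]
    A=np.c_[2*q[:,:2],np.ones(len(q))]; s=np.linalg.lstsq(A,(q[:,:2]**2).sum(1),rcond=None)[0]
    return s[:2],np.sqrt(s[2]+s[:2]@s[:2]),len(q)
print("init",rimc(np.load("scene0.npz")['d'],0)); print("nested in",rimc(np.load("scene_in.npz")['d'],0))
print("hang",rimc(np.load("scene_hang.npz")['d'],.0144))
for i in range(3):
    hold(.8); d=read_camera("scene")[1]; print(round(current_clock()-t0,2),tubz(d,c)[0]-z0,rimc(d,.0144))
print(current_clock())
E
```

```text
init (array([ 0.5625, -0.2358]), np.float64(0.04598717668079652), 109)
nested in (array([ 0.5618, -0.2362]), np.float64(0.04626298084528865), 80)
hang (array([ 0.5637, -0.2331]), np.float64(0.04579490862909915), 102)
0.85 0.014368530187739953 (array([ 0.5639, -0.2332]), np.float64(0.04601863384669409), 99)
1.7 0.01481693848583629 (array([ 0.5634, -0.2333]), np.float64(0.04609623611350761), 95)
2.55 0.01486465684526439 (array([ 0.5635, -0.233 ]), np.float64(0.04597973835680567), 98)
22.5083
```

```bash
python3 - <<'E'
from plant import *
from h import *
np.set_printoptions(precision=4,suppress=True)
c=get_calibration("scene"); z0=tubz(np.load("scene0.npz")['d'],c)[0]
R=Ryaw(-9.8); B=np.array([.561-.0012,-.233-.0025,0]); f0=np.load("f0.npy")
move_straight(B+[0,0,.3048],R,rate=0.006)
hold(.3)
move_straight(B+[0,0,.2875],R,rate=0.008)
f,s=favg(8); d=read_camera("scene")[1]; print(round(current_clock(),2),"F",f0-f,"rise",tubz(d,c)[0]-z0)
move_straight(B+[0,0,.272],R,rate=0.012)
f,s=favg(8); d=read_camera("scene")[1]; print(round(current_clock(),2),"F",f0-f,"rise",tubz(d,c)[0]-z0)
E
```

```text
25.91 F [-0.0938 -0.3757  2.82  ] rise 0.0017671888743097316
27.53 F [-0.6243 -0.5811  0.9768] rise 0.0010559262265300365
```

```bash
python3 - <<'E'
from plant import *
from h import *
np.set_printoptions(precision=4,suppress=True)
c=get_calibration("scene"); z0=tubz(np.load("scene0.npz")['d'],c)[0]
R=Ryaw(-9.8); B=np.array([.5598,-.2355,0]); f0=np.load("f0.npy")
move_straight(B+[0,0,.258],R,rate=0.016)
move_straight(B+[0,0,.236],R,rate=0.03)
f,s=favg(8); print(round(current_clock(),2),"F",f0-f)
for tag in ("scene0","scene_in","now"):
    if tag=="now": snap("home",("scene",)); tag="scene_home"
    d=np.load(tag+".npz")['d'];P=cloud(d,c);r=np.hypot(P[...,0]-.563,P[...,1]+.2355)
    q=P[(r>.041)&(r<.05)&(P[...,2]>.0545)&(P[...,2]<.068)]
    A=np.c_[q[:,0]-.563,q[:,1]+.2355,np.ones(len(q))]
    print(tag,tubz(d,c)[0]-z0,len(q),np.linalg.lstsq(A,q[:,2],rcond=None)[0],np.median(q[:,2]))
crop("home","scene",(140,190,230,270),"home_c")
E
```

```text
29.57 F [ 0.2092 -0.1367 -0.1265]
scene0 0.0 107 [-0.0018  0.0013  0.0599] 0.05985986369659147
scene_in 0.00048580769351987824 79 [0.0122 0.0149 0.0596] 0.05977100414007908
scene_home 0.0015368132680298394 88 [0.0183 0.0313 0.0599] 0.060323701306776556
home_c scale 7.25
```

View pics/home_c.png

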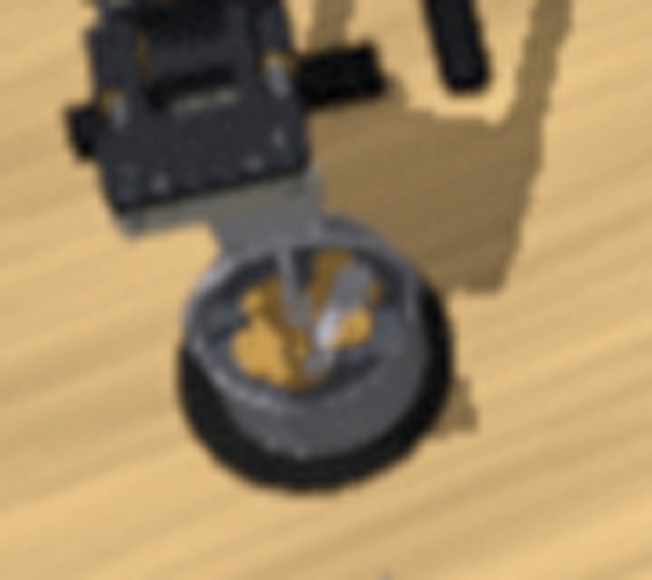

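```bash
python3 - <<'E'
from plant import *
from h import *
np.set_printoptions(precision=4,suppress=True)
c=get_calibration("scene")
def rimc(d,dz=0):
    P=cloud(d,c);r=np.hypot(P[...,0]-.563,P[...,1]+.2355)
    q=P[(r<.056)&(P[...,2]>.0545+dz)&(P[...,2]<.068+dz)&(r>.04)]
    A=np.c_[2*q[:,:2],np.ones(len(q))]; s=np.linalg.lstsq(A,(q[:,:2]**2).sum(1),rcond=None)[0]
    return s[:2],np.sqrt(s[2]+s[:2]@s[:2]),len(q)
for t in ("0","_in","_home"):
    d=np.load(f"scene{t}.npz")['d'];P=cloud(d,c);print(t,rimc(d))
    r=np.hypot(P[...,0]-.563,P[...,1]+.2355);a=np.degrees(np.arctan2(P[...,1]+.2355,P[...,0]-.563))
    for lo in range(-180,180,45):
        m=(r>.041)&(r<.056)&(P[...,2]>.045)&(P[...,2]<.075)&(a>=lo)&(a<lo+45)
        q=P[m]; print("  ",lo,len(q), np.percentile(q[:,2],[50,90]) if len(q) else "", np.percentile(r[m],90) if len(q) else "")
ims=[]
for t in ("0","_home"):
    p=np.load(f"scene{t}.npz")['p'][205:265,150:215,::-1]; ims.append(cv2.convertScaleAbs(cv2.resize(p,(395,365),interpolation=cv2.INTER_CUBIC),alpha=2))
cv2.imwrite("pics/cmp.png",np.hstack(ims))
E
```

```text
0 (array([ 0.5625, -0.2359]), np.float64(0.04604014978574446), 112)
   -180 23 [0.0575 0.0628] 0.04726362456871905
   -135 21 [0.0534 0.0632] 0.04938990120798255
   -90 17 [0.0548 0.0629] 0.04695544641475826
   -45 31 [0.0564 0.0619] 0.04679099455546655
   0 26 [0.0553 0.0619] 0.0465025885848718
   45 25 [0.0584 0.0642] 0.049167627170235526
   90 11 [0.058  0.0615] 0.046702050721114226
   135 33 [0.0567 0.0623] 0.048028224137164066
_in (array([ 0.5618, -0.2362]), np.float64(0.04625961104826157), 81)
   -180 6 [0.0582 0.0621] 0.04880268417514334
   -135 29 [0.0556 0.0701] 0.04969220607780647
   -90 17 [0.0552 0.0621] 0.046734351105455145
   -45 27 [0.0562 0.0616] 0.046256202371071274
   0 31 [0.0535 0.0621] 0.04637970176076384
   45 24 [0.0595 0.0697] 0.04910234229327934
   90 10 [0.0582 0.062 ] 0.04680387889059685
   135 8 [0.0559 0.0588] 0.048162910104579446
_home (array([ 0.5633, -0.2339]), np.float64(0.04620400004609958), 91)
   -180 7 [0.0561 0.0604] 0.0457305068174956
   -135 18 [0.0583 0.0685] 0.04839071955704257
   -90 17 [0.0575 0.0632] 0.045355041003654485
   -45 31 [0.0557 0.0628] 0.04707966027013747
   0 32 [0.0565 0.0655] 0.0483989594879819
   45 27 [0.0588 0.0687] 0.05047287962078157
   90 17 [0.0574 0.0633] 0.04852527673080318
   135 9 [0.058  0.0644] 0.04686998350196082
```

View pics/cmp.png

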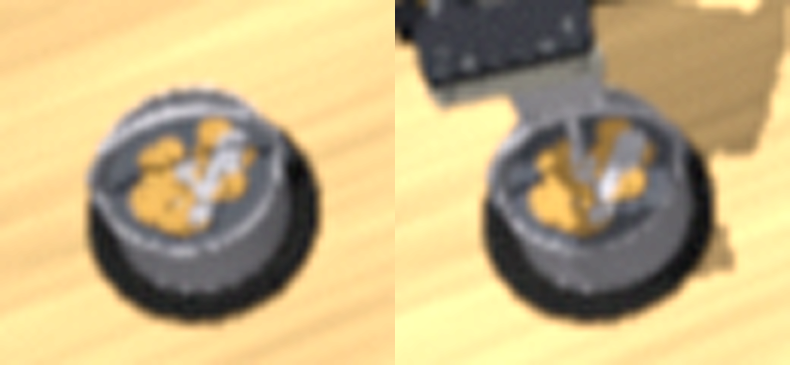

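```bash
python3 - <<'E'
from plant import *
from h import *
from scipy.optimize import least_squares
np.set_printoptions(precision=4,suppress=True)
for n,t,ctr in (("scene","0",(.563,-.2355)),("top","0",(.5593,-.23)),("scene","_home",(.563,-.2355))):
    z=np.load(f"{n}{t}.npz");p,d=z['p'].astype(int),z['d'];c=get_calibration(n);P=cloud(d,c)
    r=np.hypot(P[...,0]-ctr[0],P[...,1]-ctr[1])
    m=(p.max(-1)<60)&(P[...,2]<.03)&(r<.075)
    v,u=np.nonzero(m); q=np.array([ray(a,b,c,.010) for a,b in zip(u,v)])[:,:2]
    # outermost per angle bin
    a=np.arctan2(q[:,1]-ctr[1],q[:,0]-ctr[0]); rr=np.hypot(q[:,0]-ctr[0],q[:,1]-ctr[1]); o=[]
    for k in np.arange(-np.pi,np.pi,np.pi/18):
        s=(a>=k)&(a<k+np.pi/18)
        if s.any() and rr[s].max()>.054: o.append(q[s][np.argmax(rr[s])])
    o=np.array(o)
    f=least_squares(lambda x:np.hypot(o[:,0]-x[0],o[:,1]-x[1])-x[2],[*ctr,.06],loss="soft_l1",f_scale=.002)
    g=least_squares(lambda x:np.hypot(o[:,0]-x[0],o[:,1]-x[1])-.0605,ctr,loss="soft_l1",f_scale=.002)
    print(n,t,len(o),f.x,g.x)
E
```

```text
scene 0 24 [ 0.5646 -0.236   0.0588] [ 0.5628 -0.236 ]
top 0 32 [ 0.5609 -0.2312  0.0584] [ 0.5613 -0.2321]
scene _home 23 [ 0.5634 -0.2352  0.0594] [ 0.5622 -0.235 ]
```

```bash
python3 - <<'E'
from plant import *
from h import *
np.set_printoptions(precision=4,suppress=True)
c=get_calibration("scene")
D=[read_camera("scene")[1] for _ in range(6)]
d=np.median(D,0); np.save("dh.npy",d); print("frame noise",np.median(np.std(D,0)[210:260,160:210]))
# per-pixel: vertical contents comparison in the unoccluded region r<.036
P0=cloud(np.load("scene0.npz")['d'],c)
for nm,dd in (("in",np.load("scene_in.npz")['d']),("home",d)):
    P=cloud(dd,c)
    # fit plane to contents+rim seen in both: bin by xy 6 mm cells, median z, compare
    def cells(P):
        o={}
        r=np.hypot(P[...,0]-.563,P[...,1]+.2355); m=(r<.044)&(P[...,2]>.035)&(P[...,2]<.068)
        for q in P[m]: o.setdefault((int(np.floor(q[0]/.008)),int(np.floor(q[1]/.008))),[]).append(q[2])
        return {k:np.median(v) for k,v in o.items() if len(v)>2}
    a,b=cells(P0),cells(P); ks=[k for k in a if k in b]; X=np.array(ks)*.008+.004-[.563,-.2355]; dz=np.array([b[k]-a[k] for k in ks])
    good=abs(dz)<.01
    from scipy.optimize import least_squares
    f=least_squares(lambda s:X[good]@s[:2]+s[2]-dz[good],[0,0,0],loss="soft_l1",f_scale=.0015)
    print(nm,good.sum(),f.x,np.median(dz),np.std(dz[good]))
E
```

```text
frame noise 0.0024090884
in 74 [ 0.0052 -0.025   0.    ] 8.842959936240791e-05 0.0020647330344001798
home 74 [0.0064 0.0225 0.0004] 5.935029259006297e-05 0.0020273214652384197
```

The tub's seating looks slightly doubtful (about +2 mm in y, maybe tilted). I back the hook out to get a clear view.

```bash
python3 - <<'E'
from plant import *
from h import *
from scipy.optimize import least_squares
np.set_printoptions(precision=4,suppress=True)
R=Ryaw(-9.8); B=np.array([.5598,-.2355,0])
print(move_straight(B-.085*dirx(-9.8)+[0,0,.236],R,rate=0.06,f_stop=4))
f0=np.load("f0.npy");f,s=favg(6);print(round(current_clock(),2),current_eef_pos(),f-f0)
c=get_calibration("scene")
fr=[read_camera("scene") for _ in range(8)]; d=np.median([x[1] for x in fr],0); p=np.mean([x[0] for x in fr],0)
np.savez("scene_un.npz",p=p.astype(np.uint8),d=d); np.savez("top_un.npz",**dict(zip("pd",read_camera("top"))))
def an(d,tag):
    P=cloud(d,c); r=np.hypot(P[...,0]-.563,P[...,1]+.2355)
    q=P[(r>.03)&(r<.056)&(P[...,2]>.0545)&(P[...,2]<.07)]
    k=np.hypot(q[:,0]-.563,q[:,1]+.2355)>.041; q=q[k]
    A=np.c_[2*q[:,:2],np.ones(len(q))]; s=np.linalg.lstsq(A,(q[:,:2]**2).sum(1),rcond=None)[0]
    w=P[(P[...,2]>.085)&(P[...,2]<.14)&(r<.06)]
    h=least_squares(lambda s:(q[:,0]-.563)*s[0]+(q[:,1]+.2355)*s[1]+s[2]-q[:,2],[0,0,.06],loss="soft_l1",f_scale=.001).x
    rect=cv2.minAreaRect(w[:,:2].astype(np.float32))
    hi=w[w[:,2]>.112]
    print(tag,"rim",s[:2],len(q),"plane",h,"bail z95",np.percentile(w[:,2],95),"bail xy",rect,"top",hi.mean(0),len(hi))
an(np.load("scene0.npz")['d'],"init");an(d,"now")
ims=[]
for t in ("0","_un"):
    p=np.load(f"scene{t}.npz")['p'][205:265,150:215,::-1]; ims.append(cv2.convertScaleAbs(cv2.resize(p,(395,365),interpolation=cv2.INTER_CUBIC),alpha=2))
cv2.imwrite("pics/cmp2.png",np.hstack(ims))
E
```

```text
False
31.59 [ 0.4763 -0.2211  0.2359] [-0.4732  0.4818  0.4857]
init rim [ 0.5625 -0.2358] 112 plane [ 0.0008 -0.0134  0.06  ] bail z95 0.12540540267681205 bail xy ((0.5632292032241821, -0.2347928136587143), (0.08867447078227997, 0.009219584986567497), 79.3922119140625) top [ 0.5628 -0.2362  0.1202] 35
now rim [ 0.5632 -0.2339] 120 plane [0.0149 0.0141 0.0604] bail z95 0.12395603390452285 bail xy ((0.5624545812606812, -0.23341220617294312), (0.09226257354021072, 0.005676061846315861), 81.78958129882812) top [ 0.5629 -0.2333  0.1198] 37
```

View pics/cmp2.png

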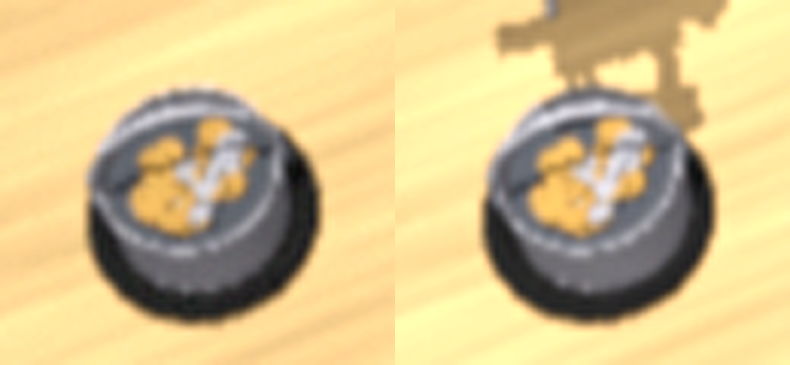

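```bash
python3 - <<'E'
from plant import *
from h import *
from scipy.optimize import least_squares
from scipy.spatial.transform import Rotation as Ro
np.set_printoptions(precision=4,suppress=True)
obs=[]
for n,box in (("scene",(160,208,208,262)),("top",(290,170,335,212))):
    c=get_calibration(n);A=np.load(f"{n}0.npz");Bz=np.load(f"{n}_un.npz")
    g0=cv2.cvtColor(A['p'],cv2.COLOR_RGB2GRAY);g1=cv2.cvtColor(Bz['p'],cv2.COLOR_RGB2GRAY)
    P=cloud(A['d'],c)
    S=4;G0=cv2.resize(g0,None,fx=S,fy=S,interpolation=cv2.INTER_CUBIC);G1=cv2.resize(g1,None,fx=S,fy=S,interpolation=cv2.INTER_CUBIC)
    m=np.zeros(G0.shape,np.uint8);m[box[1]*S:box[3]*S,box[0]*S:box[2]*S]=255
    p0=cv2.goodFeaturesToTrack(G0,80,0.02,8,mask=m)
    p1,st,er=cv2.calcOpticalFlowPyrLK(G0,G1,p0,None,winSize=(25,25),maxLevel=2)
    pb,st2,_=cv2.calcOpticalFlowPyrLK(G1,G0,p1,None,winSize=(25,25),maxLevel=2)
    ok=(st[:,0]>0)&(np.linalg.norm((pb-p0)[:,0],axis=1)<.5)
    a=p0[ok,0]/S-(S-1)/(2*S);b=p1[ok,0]/S-(S-1)/(2*S)
    ctr=(.563,-.2355) if n=="scene" else (.5593,-.23)
    k=0
    for x,y in zip(a,b):
        v,u=int(round(x[1])),int(round(x[0])); X=P[v,u]
        r=np.hypot(X[0]-ctr[0],X[1]-ctr[1])
        if r<.047 and .04<X[2]<.13:
            obs.append((n,X-[*ctr,0.004],x,y));k+=1
        elif r>.053 and X[2]<.02 and n=="scene": print("nest/static flow",y-x)
    print(n,k,"median flow",np.median([o[3]-o[2] for o in obs if o[0]==n],0))
C={n:get_calibration(n) for n in("scene","top")}
off={"scene":np.array([.563,-.2355,.004]),"top":np.array([.5593,-.23,.004])}
def res(s):
    Rm=Ro.from_rotvec(s[3:]).as_matrix();o=[]
    for n,X,x,y in obs:
        u0=np.array(proj(X+off[n],C[n]));u1=np.array(proj(Rm@X+s[:3]+off[n],C[n])); o+=list((u1-u0)-(y-x))
    return np.array(o)
f=least_squares(res,np.zeros(6),loss="soft_l1",f_scale=.15)
cov=np.linalg.inv(f.jac.T@f.jac)*(f.fun**2).mean()
print("t mm",f.x[:3]*1e3,"rot deg",np.degrees(f.x[3:]),"sd",np.sqrt(np.diag(cov))[:3]*1e3,np.degrees(np.sqrt(np.diag(cov))[3:]),"rms px",np.sqrt((f.fun**2).mean()))
E
```

```text
nest/static flow [ 0.2507 -0.8578]
nest/static flow [0.6726 1.2795]
nest/static flow [-0.0779 -0.0996]
nest/static flow [ 0.0792 -0.1121]
nest/static flow [-0.1244 -0.0366]
nest/static flow [ 0.0332 -0.1968]
nest/static flow [-0.0892  0.1244]
nest/static flow [-0.1539 -0.0106]
nest/static flow [-0.1634  0.0786]
nest/static flow [ 0.105  -0.0848]
nest/static flow [-0.1201 -0.0013]
nest/static flow [ 0.0137 -0.1693]
nest/static flow [-0.0828 -0.1316]
nest/static flow [ 0.1297 -0.1007]
nest/static flow [-0.0259 -0.1746]
nest/static flow [ 0.0175 -0.1715]
nest/static flow [-0.0252 -0.1555]
nest/static flow [ 0.0882 -0.1649]
scene 34 median flow [ 0.666  -0.0542]
top 9 median flow [-0.594  -0.1533]
t mm [ 0.1103  1.6125 -0.0259] rot deg [-0.4717  0.6129  0.0503] sd [0.8659 0.6181 1.0915] [0.6085 0.7128 0.4958] rms px 0.2967577550575347
```

Two-view point tracking puts the tub's foot at dz = 0.0 ± 1.1 mm, tilted under 1° and shifted 1.6 mm sideways. That is within the nest's 3.5 mm play, so it is home. Now I return the scale along the same path.

```bash
python3 - <<'E'
from plant import *
from h import *
np.set_printoptions(precision=4,suppress=True)
p=np.array(current_eef_pos()); 
move_straight([p[0],p[1],.27],Ryaw(-9.8),rate=0.1)
R=Ryaw(7.8); b=np.array([.5495,.2248,.183]); x=dirx(7.8)
movep(b-.09*x+[0,0,.27-.183],R)
move_straight(b-.09*x+[0,0,.03],R,rate=0.1)
hold(.3); f,s=favg(8); print(round(current_clock(),2),current_eef_pos(),f,current_opening())
snap("back",("scene",)); crop("back","scene",(250,80,370,220),"back_c")
print(move_straight(b+[0,0,.03],R,rate=0.06,f_stop=5)); print(round(current_clock(),2),current_eef_pos())
print(move_straight(b+[0,0,.0005],R,rate=0.025,f_stop=5))
hold(.2); f,s=favg(8); print(round(current_clock(),2),current_eef_pos(),f,current_opening())
snap("seat",("scene",)); crop("seat","scene",(270,90,380,220),"seat_c")
E
```

```text
35.28 [0.4604 0.2127 0.2132] [-0.0566  0.2143 -0.9853] 0.01782671711131739
back_c scale 4.142857142857143
False
36.98 [0.5492 0.2248 0.2131]
False
38.65 [0.5495 0.2248 0.1836] [-0.0127  0.2623 -1.0725] 0.018026449335372563
seat_c scale 4.461538461538462
```

View pics/seat_c.png

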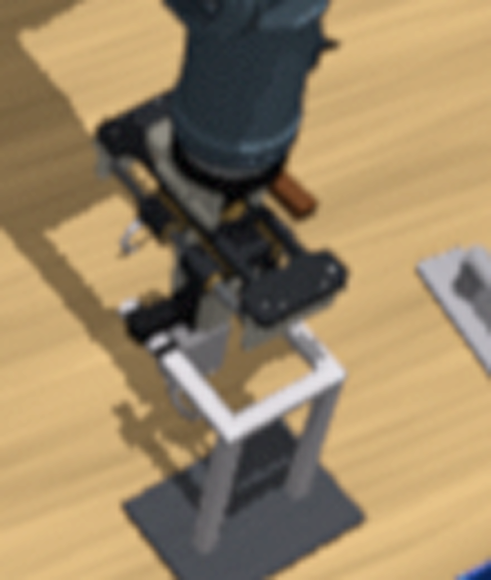

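View pics/back_c.png

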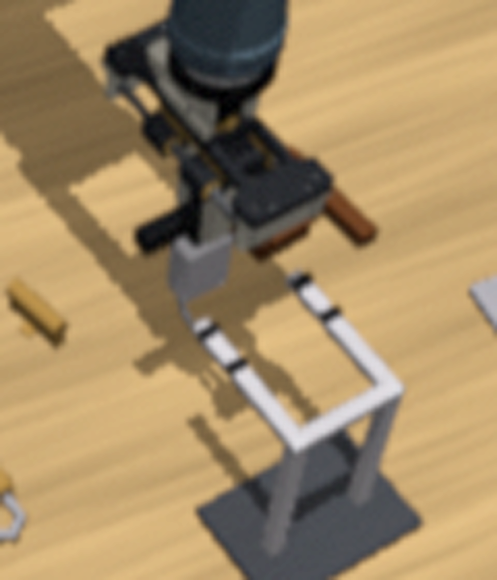

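The bar sits between the ridges just as before the pick. I release and back off.

```bash
python3 - <<'E'
from plant import *
from h import *
np.set_printoptions(precision=4,suppress=True)
R=Ryaw(7.8); b=np.array([.5495,.2248,.183])
print(move_straight(b+[0,0,-.0005],R,rate=0.01,f_stop=3)); print(current_eef_pos(),current_contact_force())
grip(0.04); hold(.3)
b=np.array(current_eef_pos())
move_straight([b[0],b[1],.30],R,rate=0.1)
movep([.45,.12,.36],R); hold(.5)
print(current_clock(),current_contact_force())
snap("end"); 
for n,sb in (("top",(160,145,225,215)),("scene",(285,135,360,230))):
    for t in ("0","_end"):
        z=np.load(n+t+".npz");p,d=z['p'].astype(int),z['d'];c=get_calibration(n);P=cloud(d,c)
        m=np.zeros(d.shape,bool);m[sb[1]:sb[3],sb[0]:sb[2]]=1
        m&=(p.max(-1)<60)&(P[...,2]>0.188)&(P[...,2]<0.215)
        k,l,s,_=cv2.connectedComponentsWithStats(m.astype(np.uint8),connectivity=8)
        m=l==1+np.argmax(s[1:,4]); print(n,t,m.sum(),P[m].mean(0),cv2.minAreaRect(P[m][:,:2].astype(np.float32))[2])
E
```

```text
False
[0.5497 0.2248 0.183 ] [-0.1952 -0.8007  3.0461]
42.35 [ 0.4813 -0.5522  0.1356]
top 0 144 [0.5475 0.2272 0.196 ] 7.655954837799072
top _end 119 [0.5483 0.233  0.1962] 9.990483283996582
scene 0 208 [0.5512 0.2224 0.1936] 8.457892417907715
scene _end 198 [0.5514 0.2231 0.1936] 9.388204574584961
```

View pics/scene_end.png

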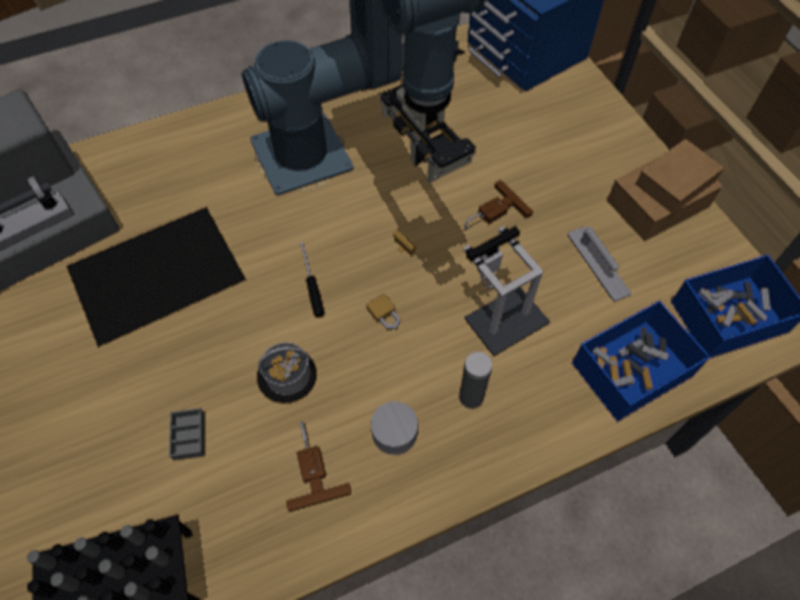

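View pics/top_end.png

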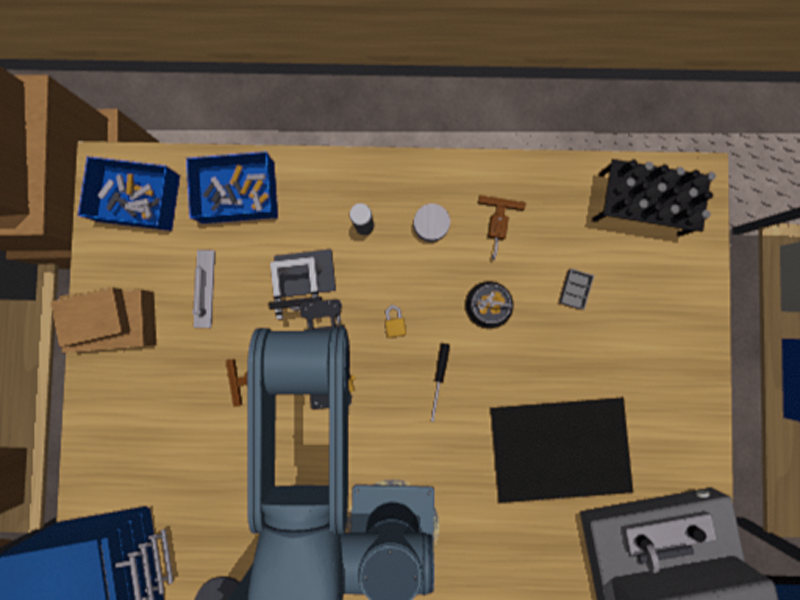

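Scene view: the scale is back in the stand at (495,243) and the tub is in the nest at (286,370). Nothing else has moved. The top view of the tub is now clear, so I make one last seating check before handing in.

```bash
python3 - <<'E'
from plant import *
from h import *
np.set_printoptions(precision=4,suppress=True)
for n,ctr in (("scene",(.563,-.2355)),("top",(.5593,-.2297))):
    c=get_calibration(n)
    fr=[read_camera(n)[1] for _ in range(8)]
    for t,d in (("init",np.load(n+"0.npz")['d']),("end",np.median(fr,0))):
        P=cloud(d,c);r=np.hypot(P[...,0]-ctr[0],P[...,1]-ctr[1])
        q=P[(r<.038)&(P[...,2]>.035)&(P[...,2]<.068)];A=np.c_[q[:,:2]-ctr,np.ones(len(q))]
        w=P[(r<.05)&(P[...,2]>.112)&(P[...,2]<.14)]
        print(n,t,"contents plane",np.linalg.lstsq(A,q[:,2],rcond=None)[0],"bail top",w.mean(0),len(w))
E
```

```text
scene init contents plane [0.0032 0.0062 0.0501] bail top [ 0.5628 -0.2362  0.1202] 35
scene end contents plane [0.0223 0.0442 0.0505] bail top [ 0.5629 -0.2348  0.1198] 39
top init contents plane [ 0.0524 -0.0204  0.0503] bail top [ 0.5595 -0.2294  0.1195] 25
top end contents plane [0.0769 0.0104 0.051 ] bail top [ 0.5599 -0.2291  0.1214] 24
```

```bash
python3 - <<'E'
from plant import *
from h import *
from scipy.optimize import least_squares
np.set_printoptions(precision=4,suppress=True)
for n,ctr0 in (("scene",(.5625,-.2358)),("top",(.5593,-.2297))):
    c=get_calibration(n)
    fr=[read_camera(n) for _ in range(8)]
    d=np.median([f[1] for f in fr],0);p=np.mean([f[0] for f in fr],0).astype(np.uint8); np.savez(f"{n}_fin.npz",p=p,d=d)
    for t,dd in (("init",np.load(n+"0.npz")['d']),("end",d)):
        P=cloud(dd,c); ctr=np.array(ctr0)
        for it in range(4):   # refine rim centre
            r=np.hypot(P[...,0]-ctr[0],P[...,1]-ctr[1])
            q=P[(r>.040)&(r<.051)&(P[...,2]>.054)&(P[...,2]<.069)]
            f=least_squares(lambda s:np.hypot(q[:,0]-s[0],q[:,1]-s[1])-.0462,ctr,loss="soft_l1",f_scale=.001);ctr=f.x
        g=least_squares(lambda s:(q[:,:2]-ctr)@s[:2]+s[2]-q[:,2],[0,0,.06],loss="soft_l1",f_scale=.001).x
        r=np.hypot(P[...,0]-ctr[0],P[...,1]-ctr[1])
        k=P[(r<.033)&(P[...,2]>.035)&(P[...,2]<.065)];h=least_squares(lambda s:(k[:,:2]-ctr)@s[:2]+s[2]-k[:,2],[0,0,.05],loss="soft_l1",f_scale=.002).x
        w=P[(r<.05)&(P[...,2]>.085)&(P[...,2]<.14)]; e=np.array([np.sin(np.radians(9.5)),np.cos(np.radians(9.5))])
        y=(w[:,:2]-ctr)@e; xx=(w[:,:2]-ctr)@[e[1],-e[0]]
        bp=np.polyfit(y,w[:,2],2)
        print(n,t,"ctr",ctr,"rim plane",g,len(q),"contents",h,len(k),"bail apex y",-bp[1]/2/bp[0],"z",np.polyval(bp,-bp[1]/2/bp[0]),"lean x",np.median(xx),len(w))
ims=[]
for n,(a,b,e,g) in (("scene",(155,210,212,265)),("top",(287,172,337,222))):
    for t in ("0","_fin"):
        im=np.load(f"{n}{t}.npz")['p'][b:g,a:e,::-1]; ims.append(cv2.convertScaleAbs(cv2.resize(im,(395,295),interpolation=cv2.INTER_CUBIC),alpha=2))
cv2.imwrite("pics/cmp3.png",np.vstack([np.hstack(ims[:2]),np.hstack(ims[2:])])); print(current_clock())
E
```

```text
scene init ctr [ 0.5625 -0.2358] rim plane [ 0.0022 -0.013   0.0598] 112 contents [ 0.0007 -0.0152  0.0526] 324 bail apex y -0.0004519976033614405 z 0.12409138208277955 lean x 0.0006351364501543152 66
scene end ctr [ 0.5631 -0.2339] rim plane [0.0046 0.0139 0.0604] 115 contents [ 0.01   -0.0001  0.0535] 323 bail apex y -5.1223090160881115e-06 z 0.12491029545229716 lean x 0.0006074140660906002 69
top init ctr [ 0.5591 -0.231 ] rim plane [-0.0088  0.0399  0.0607] 53 contents [0.1113 0.03   0.053 ] 202 bail apex y -0.0005421925002240155 z 0.12400375088883087 lean x 0.00021600045697230236 41
top end ctr [ 0.5602 -0.2289] rim plane [0.0082 0.017  0.062 ] 57 contents [0.1215 0.0355 0.054 ] 199 bail apex y -0.0012500546297802683 z 0.12513342430547916 lean x -0.00019434028661055288 43
44.05
```

View pics/cmp3.png

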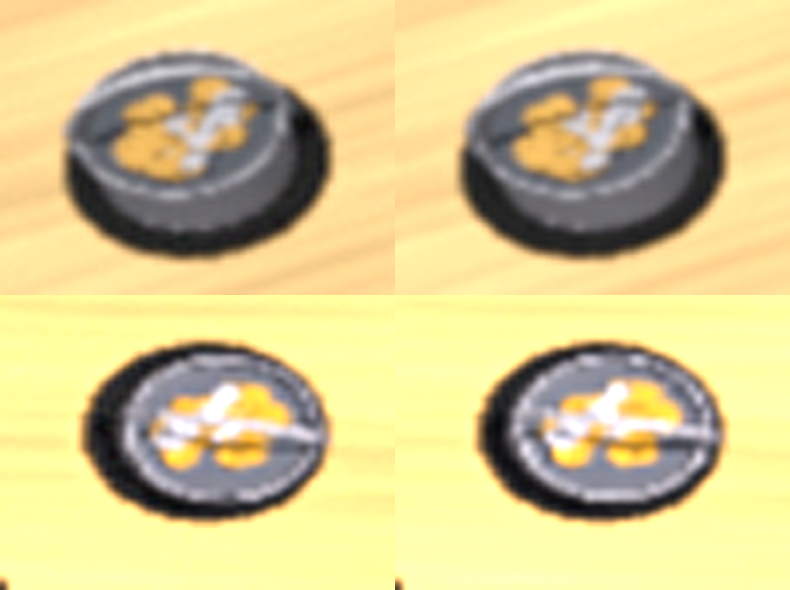

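```bash
python3 - <<'E'
from plant import get_calibration
from h import *
np.set_printoptions(precision=2,suppress=True)
for n in ("scene","top"):
    c=get_calibration(n)
    cs={"tin":(235,255,265,285) if n=="scene" else (268,135,284,150),
        "table near tub":(195,262,225,280) if n=="scene" else (340,200,352,230)}
    for t in ("0","_in","_end","_un","_fin"):
        try: d=np.load(f"{n}{t}.npz")['d']
        except Exception: continue
        P=cloud(d,c);o=[]
        for k,(a,b,e,g) in cs.items():
            q=P[b:g,a:e].reshape(-1,3); 
            if k=="tin": q=q[(q[:,2]>.045)&(q[:,2]<.065)]
            o.append((k,len(q),round(np.median(q[:,2])*1e3,2)))
        ctr=(.5625,-.2358) if n=="scene" else (.5593,-.231); 
        if t!="0": ctr=(ctr[0]+.0006,ctr[1]+.0019) if t not in("_in",) else ctr
        r=np.hypot(P[...,0]-ctr[0],P[...,1]-ctr[1])
        m=(r<.033)&(P[...,2]>.035)&(P[...,2]<.065)
        k=P[m]; ring=P[(r>.052)&(r<.060)&(P[...,2]<.025)]
        o.append(("contents",len(k),round(np.median(k[:,2])*1e3,2),round(k[:,2].mean()*1e3,2)))
        o.append(("nest ring",len(ring),round(np.median(ring[:,2])*1e3,2)))
        o.append(("resid",))
        print(n,t,o)
E
```

```text
scene 0 [('tin', 657, np.float64(54.51)), ('table near tub', 540, np.float64(-0.46)), ('contents', 325, np.float64(52.91), np.float64(51.47)), ('nest ring', 160, np.float64(9.83)), ('resid',)]
scene _in [('tin', 659, np.float64(54.55)), ('table near tub', 540, np.float64(-0.29)), ('contents', 312, np.float64(53.2), np.float64(51.58)), ('nest ring', 172, np.float64(8.97)), ('resid',)]
scene _end [('tin', 662, np.float64(54.39)), ('table near tub', 540, np.float64(-0.4)), ('contents', 320, np.float64(53.29), np.float64(51.81)), ('nest ring', 193, np.float64(9.08)), ('resid',)]
scene _un [('tin', 661, np.float64(54.49)), ('table near tub', 540, np.float64(-0.41)), ('contents', 323, np.float64(53.89), np.float64(52.13)), ('nest ring', 189, np.float64(9.51)), ('resid',)]
scene _fin [('tin', 661, np.float64(54.39)), ('table near tub', 540, np.float64(-0.51)), ('contents', 323, np.float64(54.0), np.float64(52.09)), ('nest ring', 187, np.float64(9.41)), ('resid',)]
top 0 [('tin', 238, np.float64(55.59)), ('table near tub', 360, np.float64(0.2)), ('contents', 202, np.float64(53.22), np.float64(51.95)), ('nest ring', 150, np.float64(10.48)), ('resid',)]
top _in [('tin', 239, np.float64(55.74)), ('table near tub', 360, np.float64(571.33)), ('contents', 32, np.float64(56.48), np.float64(53.77)), ('nest ring', 82, np.float64(10.59)), ('resid',)]
top _end [('tin', 239, np.float64(55.32)), ('table near tub', 360, np.float64(0.52)), ('contents', 201, np.float64(53.8), np.float64(52.84)), ('nest ring', 153, np.float64(9.84)), ('resid',)]
top _un [('tin', 239, np.float64(55.44)), ('table near tub', 360, np.float64(625.74)), ('contents', 151, np.float64(52.87), np.float64(52.28)), ('nest ring', 120, np.float64(10.59)), ('resid',)]
top _fin [('tin', 240, np.float64(55.6)), ('table near tub', 360, np.float64(0.04)), ('contents', 201, np.float64(54.4), np.float64(52.57)), ('nest ring', 156, np.float64(10.02)), ('resid',)]
```

```bash
python3 - <<'E'
from plant import *
job_done(); print(current_clock())
E
```

```text
the job is handed in; nothing more can be done
the job is handed in; nothing more can be done
```

I lifted the tub by the scale, set it back in its nest and hung the scale back in its stand. I handed the job in at about 44 s. The one open question is whether the tub is perfectly flush in the nest.

**What I did**
- **Lift:** The tub weighs about 3.8 N. I raised it slowly on the spring to about 14.5 mm above home, roughly 8 mm over the nest rim. It hung level, with a rim slope of about 0.01.
- **Hold:** It stayed still for more than 2.5 s; camera height readings varied by only about 0.5 mm.
- **Lower and return:** I lowered it slowly and took the hook out with no measurable contact. The scale then went back on its prongs.

**Last checks**
- **Scale:** The scene camera puts the bar within 1 mm of where it started. The arm partly blocked the top view of it.
- **Other things:** Nothing else in the scene appears to have moved. The gripper was clear of everything when I handed in.
- **Tub, not fully in agreement:** It sits about 2 mm sideways of where it started, inside the nest's 3.5 mm play.
    - Point tracking across the two views gave no rise (0.0 ± 1.1 mm) and a tilt under 1°.
    - Depth readings suggest it may sit 0.5–1 mm high, with about 0.8° of tilt. An earlier, cruder depth fit read about 2.3°, but its mask was off-centre.

I took the tub as home and left it, because nudging it with the gripper seemed the greater risk.

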